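# Hang the bun rack and hold the warming lever

## Robot

A 6-joint arm with a two-finger parallel gripper is mounted at the origin on the work surface. World frame = base frame: x ahead of the robot, y to its left, z up, the work surface at z = 0. Lengths are in mm, angles in rad, forces in N, time in s.
With the tool pointing down it reaches from about 350 to 875 mm from the base axis. Payload 4.2 kg.
Tool frame: the origin (TCP) lies between the finger pads; the fingertips stand 17 mm ahead of it and the grasp point (between the pads) lies 2 mm behind it; z points along the fingers, y is the line along which they close (so a half turn about z gives the same grasp; the last joint's range is limited). The gripper opens to 85 mm and grips with 20 to 120 N. Pads are 22 mm wide; open, the fingers measure 114 mm over their backs; the gripper's body (76 mm by 85 mm) begins 54 mm behind the grasp point. The pads swing forward as they close: fully open they stand 13 mm farther back than shut.
Start: joints at [-1.072, 0.385, 0.008, 0, -1.194, -0.259], TCP at [148.46, -607.091, 248.312] pointing down, gripper open.
Joint ranges: [-3.14, 3.14], [-1.21, 2.06], [-1.07, 1.41], [-3.16, 2.05], [-2.99, -0.16], [-3.1, 3.1]. Speed limits (rad/s): [2.79, 2.79, 3.14, 3.14, 3.14, 3.14].

## Interface

Orientations are given as a unit quaternion [x, y, z, w].
In Python, from bench import arm gives the robot as it stands.
- The arm moves only by the shell command python3 jog.py 'ROWS' [OPENING]. ROWS is a JSON list of rows, 1 to 10 of them, each an object with the fields tx, ty, tz (the shift in a scale on which 1.0 is 750 mm), wx, wy, wz (a rotation vector in parts of the range, where 1.0 means 2 pi rad); a field left out counts as zero; each row is the pose to reach, as a shift and turn from the pose commanded when the command began, along the tool's axes at that moment; what a row does not reach only later rows make up. A row lasts 1/10 s, in which the tool goes at most 50 mm and 0.15 rad, less where a joint would pass 70% of its speed; a pose out of reach is approached as far as the arm can. OPENING is the finger opening in mm, set as the command begins (- or left out keeps the last). The fingers move at their own pace and stop on an object; the grip force is fixed at half the most. Time passes only in rows, so rows that do not move let the fingers close. It prints the time, the measured TCP pose, the force, the opening and the grip force at its end. No shift or turn number may pass 1 either way. Input that does not fit is refused with a message, and nothing moves.
- arm.read_state(): the state, without advancing time (a new reading comes with each control period).
- arm.get_image(name): name is "scene" or "side" or "wrist"; returns the picture (400x640x3 uint8, blue, green, red); there is no depth.
- arm.get_calibration(name): a dict with "K" (3x3 intrinsics, pixels), "rvec" (rotation vector, rad) and "tvec" (3), from world to camera coordinates, as OpenCV has them. Camera axes: x right, y down, z forward; pixel columns grow to the right and rows downward; lengths in mm; the calibration is good to about 2 mm. A picture is of the moment at which its call begins: read the wrist's pose just before it. get_calibration takes no time and is no camera call; for the wrist camera it gives the pose at the moment of the call.
- arm.job_done(): hands the job in; it is judged then, once.
The state is a dict: "clock": time; "joints": joint angles; "joint_vel": joint speeds; "joint_efforts": joint torques, N m; "position": TCP position; "ee_rot": TCP orientation; "contact_force": force on the tool from outside, world axes, zero at the start; "wrist_torque": the same for the moment, N m; "gripper_width": finger opening in mm; "grasp_force": force on a finger pad.
Only numpy, scipy, OpenCV 4.12 (cv2) and the standard library are available. Lean on these libraries where they do the work, as an engineer would, in place of code of your own. Each camera call takes 0.05 s, during which the arm holds its last target. There are 200 camera calls.

## Task

Get the flat bun toaster warming: hang the empty bun rack astride the bar over the toaster, so that it hangs level with the bar along its tunnel, and let go of it. Then, with the fingers, press the toaster's spring lever down past its first two clicks to the third, without forcing it, and keep holding it there: it springs back if let go, so finish while still holding it down. Leave everything else on the counter where it stands.

Things in the scene. Friction and masses are not known exactly. Their poses are not given: they have to be found in the camera images.
- toaster: flat bun toaster, fixed to the counter: steel box 170 (its own x) x 280 (its own y) x 108 mm tall with a dark grille on top, lever on its -y end face. Origin: centre of its underside on the counter; z up. Its yaw varies.
- rail_mid (a point): middle of the horizontal round steel bar over the grille, on its axis, 190 mm above the counter, straight above the toaster's origin; axes as the toaster's. The bar is 12 mm thick, runs along its y, 210 mm between the axes of its two end posts (12 mm thick); nothing rises above the bar.
- rack: empty bun rack, 200 to 330 g, standing on the counter: three steel wire hoops form a tunnel along its y, 104 mm long, open below and at both ends, 45 mm wide inside at the foot, 34 mm near the roof; a flat 34 mm wide shelf outside each foot (114 mm over all in x); wooden grip fin on top. Origin: centre of its underside, z up. Same either way round.
- rack_grip (a point): middle of the rack's dark wooden grip fin, 84 mm above the rack's origin, same axes. The fin is 12 mm thick (x), 60 mm long (y), 32 mm tall, reaching from 68 to 100 mm above the rack's origin.
- rack_roof (a point): middle of the underside of the tunnel's shallow V roof, 63 mm above the rack's origin, same axes. Hung on the bar the rack centres itself and hangs level, its origin about 56 mm below the bar's axis (its shelves then 26 mm above the grille).
- lever_top (a point): black lever paddle sticking out of the toaster's -y end, 36 (x) x 40 (y) x 14 mm. This point: centre of its top face, 185 mm from the toaster's origin along the toaster's -y, 118 mm above the counter at rest; it goes straight down with the lever. The toaster's end face is 45 mm from its middle and 108 mm tall.
- lever (a joint): how far the lever is pressed down, m: 0 at rest (top), 0.042 at the bottom stop. A spring (about 6 N at the top, 10 N at the bottom) always pushes it back up. Ridges passed at 0.007, 0.019 and 0.031 add 2 to 4 N each, then it gives a little; the first, second and third click positions are about 0.013, 0.025 and 0.036 to 0.042.
- jam: jam jar, 56 dia x 75 mm tall, close in front of the toaster; loose, to be left alone. Origin: centre of its underside.
- butter: white butter dish, 70 x 100 x 45 mm tall, close in front of the toaster; loose, to be left alone. Origin: centre of its underside.
- pepper: turned wooden pepper mill, 48 dia x 90 mm tall, behind the toaster's lever; loose, to be left alone. Origin: centre of its underside.
- mug: white mug, 80 dia x 90 mm tall, handle to its own +y; loose, to be left alone. Origin: centre of its underside.
- pasta: storage jar, 84 dia x 200 mm tall, behind the toaster; loose, to be left alone. Origin: centre of its underside.
- bowl: glass bowl, 130 dia x 60 mm tall, behind the toaster; loose, to be left alone. Origin: centre of its underside.
- oil: oil bottle, 60 dia x 210 mm tall, on the right; loose, to be left alone. Origin: centre of its underside.

How it is judged:
By the outcome, as a careful person would: the job done as asked, in the order asked, and still so for the second after the job is handed in, while the arm keeps its last pose, push and grip.
It also fails if it takes over 51 s, if anything falls off the work surface, if the arm or the gripper's body presses on something with over 40 N, if the wrist force passes 120 N, or if a joint passes its speed limit or range.

## Working session

There is one attempt and no reset: what is moved stays moved. The work goes in short steps, Python scripts to look and compute and a shell command to move; the robot and the scene stay as the last step left them, time stands still between calls to the robot, and variables do not carry over. Pictures are saved under pics/ and viewed, at most 10 in all, crops included, and the job is handed in when it is done.

```bash
ls; mkdir -p pics; python3 - <<'E'
from bench import arm
import cv2,numpy as np
for n in("scene","side"):
    cv2.imwrite(f"pics/{n}0.png",arm.get_image(n)); c=arm.get_calibration(n)
    R=cv2.Rodrigues(np.array(c["rvec"]))[0]; print(n,-R.T@np.array(c["tvec"]).ravel(),c["K"][0][0])
s=arm.read_state();print(s)
E
```

```text
bench.py
jog.py
pics
scene [1393.62960991  353.65447023  779.88832487] 373.78315999221485
side [ 41.83445888 530.52089482 768.48454489] 388.2010181074739
{'clock': 0.1, 'joints': array([-1.07240447e+00,  3.85505454e-01,  6.70076601e-03, -3.99020552e-04,
       -1.19400598e+00, -2.58585932e-01]), 'joint_vel': array([ 5.47949394e-04, -1.76124232e-03,  4.29282604e-03,  1.28234564e-03,
       -1.05543828e-03, -3.81492381e-05]), 'joint_efforts': array([-2.44086395e-04, -3.93319774e+01,  1.88929528e+01,  4.19795126e+00,
       -2.59818175e-03,  1.97269145e-06]), 'position': array([ 148.32024905, -606.62136017,  247.29655411]), 'ee_rot': array([-1.19542740e-01,  9.92828527e-01,  1.00440988e-03, -1.99850168e-04]), 'contact_force': array([ 0.54233766, -0.84042236,  0.03111495]), 'wrist_torque': array([-0.04998178, -0.01484121,  0.00333834]), 'grasp_force': 0.0, 'gripper_width': 85.27970037621077}
```

View pics/scene0.png

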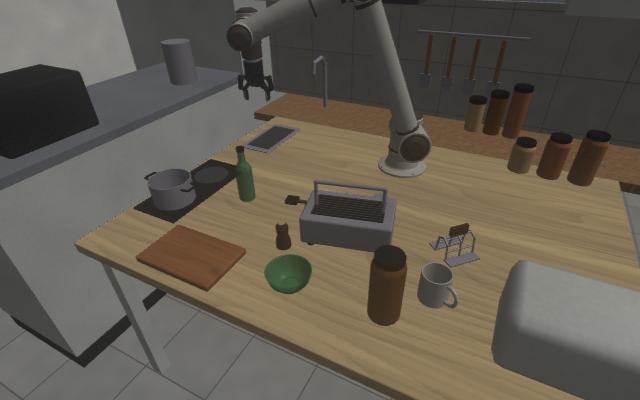

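View pics/side0.png

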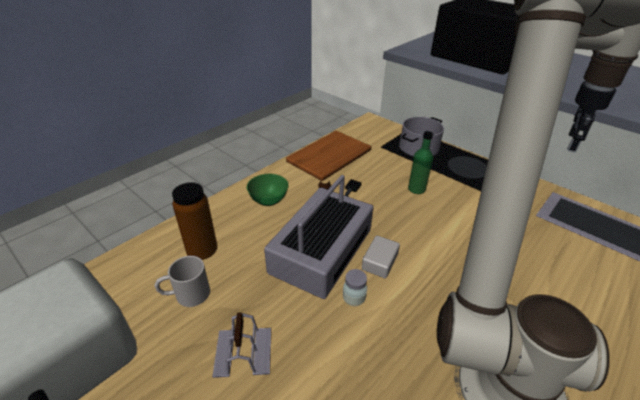

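The scene view shows the rack near (457,245), the toaster at (350,215) and the lever at (292,200). In the side view the rack is at (243,345), the toaster at (322,240) and the lever at (353,185). I'll enlarge both views to pick exact points.

```bash
python3 - <<'E'
import cv2,numpy as np
a=cv2.imread("pics/scene0.png")[170:275,280:490];b=cv2.imread("pics/side0.png")
f=lambda x,w,h:cv2.resize(x,(w,h),interpolation=cv2.INTER_CUBIC)
cv2.imwrite("pics/c1.png",f(a,800,400))
# side: x4
cv2.imwrite("pics/c2.png",np.hstack([f(b[170:300,255:385],500,500),f(b[305:380,205:280],300,300) if 0 else np.vstack([f(b[305:380,205:280],300,300),np.zeros((200,300,3),np.uint8)])]))
E
```

```text
(no output)
```

View pics/c1.png

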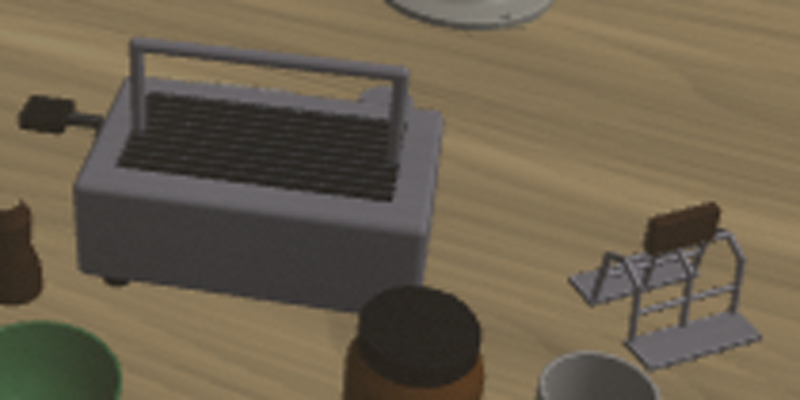

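View pics/c2.png

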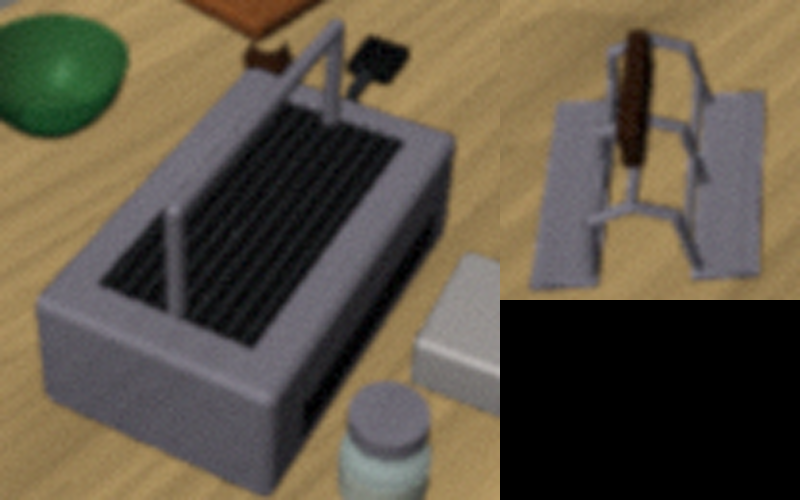

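The crops show the bar ends, the fin, the shelf corners and the paddle clearly. Next I'll cast rays through those points.

```bash
cat > geo.py <<'E'
from bench import arm
import cv2,numpy as np
def ray(n,p,c=None):
    c=c or arm.get_calibration(n);R=cv2.Rodrigues(np.array(c["rvec"]))[0];t=np.array(c["tvec"]).ravel()
    d=R.T@np.linalg.inv(np.array(c["K"]))@np.array([p[0],p[1],1.]);return -R.T@t,d/np.linalg.norm(d)
def onz(n,p,z,c=None):
    o,d=ray(n,p,c);return (o+d*(z-o[2])/d[2])[:2].round(1)
def tri(a,b):
    A=0;B=0
    for n,p in(a,b):
        o,d=ray(n,p);M=np.eye(3)-np.outer(d,d);A=A+M;B=B+M@o
    return np.linalg.solve(A,B).round(1)
E
python3 - <<'E'
from geo import *
S=lambda u,v:("scene",(280+u/3.81-.4,170+v/3.81-.4))
T=lambda u,v:("side",(255+u/3.846-.4,170+v/3.846-.4))
K=lambda u,v:("side",(205+(u-500)/4-.4,305+v/4-.4))
b1,b2=(S(137,46),T(337,27)),(S(402,75),T(175,212))
for nm,pr,z in(("bar lever end",b1,190),("bar far",b2,190),("lever",(S(50,105),T(380,57)),118),("fin",(S(682,228),K(634,98)),84)):
    print(nm,onz(*pr[0],z),onz(*pr[1],z),tri(*pr))
for z,pts in((2,[K(560,103),K(530,287),K(765,90),K(757,275),S(627,343),S(762,338),S(648,366)]),(108,[T(455,145),T(270,397),T(40,300),S(78,187),S(440,113),S(432,232)])):
    print(z,[list(onz(*p,z)) for p in pts])
print("fin ends scene z84",onz(*S(648,235),84),onz(*S(718,221),84))
print("jam top",onz(*T(388,415),75),"butter corners",onz(*T(415,347),45),onz(*T(468,258),45))
E
```

```text
bar lever end [ 548.  -117.2] [ 543.5 -117.9] [ 544.9 -119.2  188.2]
bar far [497.4  85.7] [493.9  86.8] [495.2  85.3 188.4]
lever [ 560.  -195.7] [ 558.7 -191.1] [ 560.2 -194.6  117. ]
fin [450.7 305.3] [451.6 306.9] [451.4 306.1  84.3]
2 [[np.float64(528.1), np.float64(309.7)], [np.float64(454.1), np.float64(382.2)], [np.float64(451.2), np.float64(227.6)], [np.float64(375.4), np.float64(301.3)], [np.float64(504.8), np.float64(289.1)], [np.float64(452.5), np.float64(382.2)], [np.float64(523.3), np.float64(309.2)]]
108 [[np.float64(464.9), np.float64(-157.4)], [np.float64(408.5), np.float64(98.2)], [np.float64(562.2), np.float64(136.8)], [np.float64(637.3), np.float64(-124.4)], [np.float64(415.0), np.float64(96.8)], [np.float64(569.4), np.float64(141.7)]]
fin ends scene z84 [470.8 283.7] [429.7 328.5]
jam top [366.2  39.1] butter corners [402.4 -38.6] [ 425.9 -129.8]
```

```bash
cat >> geo.py <<'E'
from scipy.spatial.transform import Rotation as Ro
def delta(p,yaw,*via):
    s=arm.read_state();R=Ro.from_quat(s["ee_rot"]);y=np.radians(yaw)
    Y=np.array([np.cos(y),np.sin(y),0]);Z=np.array([0,0,-1.]);T=Ro.from_matrix(np.column_stack([np.cross(Y,Z),Y,Z]))
    for q in via+(p,):print((R.inv().apply(np.array(q)-s["position"])).round(1))
    print("rot",(R.inv()*T).as_rotvec().round(3),"dist",np.linalg.norm(np.array(p)-s["position"]).round(),s["joints"].round(2))
E
python3 -c "
from geo import *
delta((452,305.5,240),225.9,(480,-350,320),(500,-50,320))"
```

```text
[-383.1  170.7  -72.4]
[-473.7  457.4  -71.8]
[-511.5  814.     8.9]
rot [ 1.000e-03  2.000e-03 -2.132e+00] dist 961.0 [-1.07  0.39  0.01 -0.   -1.19 -0.26]
```

The rows are not in the units I measure in: shifts go in shares of 750 mm and turns go in shares of 2 pi rad. I convert before sending: -383 mm / 750 = -0.5107, 171 mm / 750 = 0.228, -1 rad / 6.2832 = -0.1592.

```bash
R1="x"; python3 jog.py '[{"tx": -0.5107,"ty": 0.228,"tz": -0.096,"wz": -0.1592},{"tx": -0.5107,"ty": 0.228,"tz": -0.096,"wz": -0.1592},{"tx": -0.5107,"ty": 0.228,"tz": -0.096,"wz": -0.1592},{"tx": -0.5107,"ty": 0.228,"tz": -0.096,"wz": -0.1592},{"tx": -0.5107,"ty": 0.228,"tz": -0.096,"wz": -0.1592},{"tx": -0.5107,"ty": 0.228,"tz": -0.096,"wz": -0.1592},{"tx": -0.5107,"ty": 0.228,"tz": -0.096,"wz": -0.1592},{"tx": -0.5107,"ty": 0.228,"tz": -0.096,"wz": -0.1592},{"tx": -0.5107,"ty": 0.228,"tz": -0.096,"wz": -0.1592},{"tx": -0.5107,"ty": 0.228,"tz": -0.096,"wz": -0.1592}]' 50; python3 -c "
from geo import *
delta((452,305.5,240),225.9,(500,-50,320))"
```

```text
clock: 1.1
position: [482.5, -347.8, 320.1]
ee_rot: [-0.583, 0.813, -0.0, 0.0]
contact_force: [0.0, 1.1, 0.4]
gripper_width: 50.4
grasp_force: 0.0
[-2.877e+02  7.890e+01  1.000e-01]
[-609.   238.4   80.2]
rot [-0.     0.    -1.128] dist 659.0 [-0.35  0.29  0.05 -0.   -1.33  0.03]
```

Converted, -609 mm / 750 = -0.812, -288 mm / 750 = -0.384, -1.128 rad / 6.2832 = -0.1795.

```bash
python3 jog.py '[{"tx": -0.384,"ty": 0.1053,"wz": -0.1795},{"tx": -0.384,"ty": 0.1053,"wz": -0.1795},{"tx": -0.384,"ty": 0.1053,"wz": -0.1795},{"tx": -0.384,"ty": 0.1053,"wz": -0.1795},{"tx": -0.384,"ty": 0.1053,"wz": -0.1795},{"tx": -0.384,"ty": 0.1053,"wz": -0.1795},{"tx": -0.812,"ty": 0.3173,"tz": 0.1067,"wz": -0.1795},{"tx": -0.812,"ty": 0.3173,"tz": 0.1067,"wz": -0.1795},{"tx": -0.812,"ty": 0.3173,"tz": 0.1067,"wz": -0.1795},{"tx": -0.812,"ty": 0.3173,"tz": 0.1067,"wz": -0.1795}]' && python3 jog.py '[{"tx": -0.3187,"ty": -0.32,"tz": 0.0707}]' >/dev/null; python3 -c "
from geo import *
delta((452,305.5,240),225.9)"
```

```text
clock: 2.1
position: [472.7, 142.5, 276.1]
ee_rot: [0.926, -0.378, -0.0, 0.0]
contact_force: [2.3, 0.3, 0.6]
gripper_width: 50.3
grasp_force: 0.0
[-93.8 -67.6  28.1]
rot [ 0.001  0.    -0.005] dist 119.0 [ 0.7   0.17 -0.24 -0.   -1.16  0.09]
```

Converted, -94 mm / 750 = -0.1253, -68 mm / 750 = -0.0907, -0.005 rad / 6.2832 = -0.0008.

```bash
python3 jog.py '[{"tx": -0.1253,"ty": -0.0907,"tz": 0.0373,"wz": -0.0008},{"tx": -0.1253,"ty": -0.0907,"tz": 0.0373,"wz": -0.0008},{"tx": -0.1253,"ty": -0.0907,"tz": 0.0373,"wz": -0.0008},{"tx": -0.1253,"ty": -0.0907,"tz": 0.0373,"wz": -0.0008},{"tx": -0.1253,"ty": -0.0907,"tz": 0.0373,"wz": -0.0008}]'; python3 - <<'E'
from geo import *
import json
c=arm.get_calibration("wrist");im=arm.get_image("wrist");cv2.imwrite("pics/w1.png",im)
delta((452,305.5,240),225.9)
json.dump({k:np.array(v).tolist() for k,v in c.items()},open("w1.json","w"))
o,d=ray("wrist",(320,200),c);print(o,d)
E
```

```text
clock: 2.7
position: [453.5, 304.4, 240.7]
ee_rot: [0.927, -0.375, -0.0, 0.001]
contact_force: [0.2, -1.0, 0.9]
gripper_width: 50.0
grasp_force: 0.0
[-2.3  0.2  1.1]
rot [ 0. -0. -0.] dist 3.0 [ 0.89  0.26 -0.2   0.   -1.12 -0.09]
[506.87197778 252.88906779 367.00116801] [-0.22588435  0.1981929  -0.95377976]
```

View pics/w1.png

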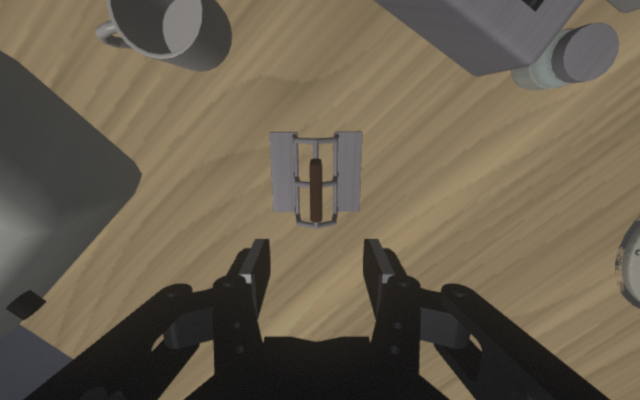

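The wrist view shows the rack square in frame, with shelf corners at (271,132), (361,131), (273,212) and (360,211) and the fin at (316,160)–(316,221). The fingers line up with it.

```bash
python3 - <<'E'
from geo import *
import json
c=json.load(open("w1.json"));im=cv2.imread("pics/w1.png")
P=np.array([onz("",p,2,c) for p in((271,132),(361,131),(273,212),(360,211))]);print(P.tolist(),P.mean(0))
for a,b in((0,2),(1,3)):d=P[a]-P[b];print("y",np.degrees(np.arctan2(d[1],d[0])))
for a,b in((0,1),(2,3)):d=P[a]-P[b];print("x",np.degrees(np.arctan2(d[1],d[0])))
print("fin",onz("",(316,158),100,c),onz("",(316,221),100,c))
delta((452,305.5,88),225.9)
E
```

```text
[[526.2, 311.1], [449.6, 230.4], [452.2, 385.7], [371.9, 300.9]] [449.975 307.025]
y -45.2313410558021
y -42.21858633072481
x 46.49306751210305
x 46.561279155811704
fin [475.7 282.7] [430.7 326.4]
[-2.300e+00  1.000e-01  1.531e+02]
rot [ 0. -0. -0.] dist 153.0 [ 0.89  0.26 -0.2   0.   -1.12 -0.09]
```

Converted, 153 mm / 750 = 0.204, -2.5 mm / 750 = -0.0033.

```bash
python3 jog.py '[{"tx": -0.0033,"ty": 0.0003,"tz": 0.0533},{"tx": -0.0033,"ty": 0.0003,"tz": 0.1067},{"tx": -0.0033,"ty": 0.0003,"tz": 0.16},{"tx": -0.0033,"ty": 0.0003,"tz": 0.1867},{"tx": -0.0033,"ty": 0.0003,"tz": 0.204},{"tx": -0.0033,"ty": 0.0003,"tz": 0.204}]' && python3 jog.py '[{},{},{},{},{},{},{}]' 0
```

```text
clock: 3.35
position: [451.4, 304.4, 86.7]
ee_rot: [0.927, -0.376, -0.001, 0.002]
contact_force: [0.4, 0.3, 0.7]
gripper_width: 49.9
grasp_force: 0.0
clock: 4.05
position: [452.2, 307.1, 89.4]
ee_rot: [0.927, -0.375, 0.001, -0.001]
contact_force: [-0.3, -2.1, 5.1]
gripper_width: 11.0
grasp_force: 59.7
```

Converted, -230 mm / 750 = -0.3067, -210 mm / 750 = -0.28.

```bash
python3 jog.py '[{"tz": -0.0267},{"tz": -0.0667},{"tz": -0.12},{"tz": -0.1733},{"tz": -0.2267},{"tz": -0.28},{"tz": -0.3067},{"tz": -0.3067}]'; python3 -c "
from geo import *
delta((520.5,-16,315),193.5)"
```

```text
clock: 4.85
position: [452.2, 307.8, 321.0]
ee_rot: [0.927, -0.375, 0.001, -0.003]
contact_force: [-0.7, -0.0, -2.4]
gripper_width: 11.1
grasp_force: 58.9
[274.2 185.4   4.6]
rot [-0.007  0.003  0.567] dist 331.0 [ 0.89  0.2  -0.06  0.   -1.29 -0.09]
```

Converted, 274 mm / 750 = 0.3653, 265 mm / 750 = 0.3533, 0.567 rad / 6.2832 = 0.0902.

```bash
python3 jog.py '[{"tx": 0.036,"ty": 0.024,"wz": 0.008},{"tx": 0.0733,"ty": 0.0493,"wz": 0.0191},{"tx": 0.128,"ty": 0.0867,"wz": 0.0318},{"tx": 0.1827,"ty": 0.124,"tz": 0.0013,"wz": 0.0446},{"tx": 0.2373,"ty": 0.16,"tz": 0.0027,"wz": 0.0589},{"tx": 0.292,"ty": 0.1973,"tz": 0.004,"wz": 0.0716},{"tx": 0.3293,"ty": 0.2227,"tz": 0.0053,"wz": 0.0812},{"tx": 0.3533,"ty": 0.2387,"tz": 0.0053,"wz": 0.0875},{"tx": 0.3653,"ty": 0.2467,"tz": 0.0053,"wz": 0.0902},{"tx": 0.3653,"ty": 0.2467,"tz": 0.0053,"wz": 0.0902}]' && python3 jog.py '[{},{}]'; python3 - <<'E'
from geo import *
import json
c=arm.get_calibration("wrist");im=arm.get_image("wrist");b=arm.get_image("side");a=arm.get_image("scene")
cv2.imwrite("pics/w2.png",im);cv2.imwrite("pics/side2.png",b);cv2.imwrite("pics/scene2.png",a)
delta((520.5,-16,315),193.5)
json.dump({k:np.array(v).tolist() for k,v in c.items()},open("w2.json","w"))
f=lambda x,w,h:cv2.resize(x,(w,h),interpolation=cv2.INTER_CUBIC)
cv2.imwrite("pics/m2.png",np.vstack([np.hstack([f(b[120:290,240:410],400,400)[:300],f(a[100:240,280:420],400,400)[:300]]),np.hstack([f(im,480,300),np.zeros((300,320,3),np.uint8)])]))
E
```

```text
clock: 5.85
position: [519.2, -17.4, 311.9]
ee_rot: [0.785, -0.62, -0.001, 0.001]
contact_force: [0.8, 1.2, -3.0]
gripper_width: 10.9
grasp_force: 58.9
clock: 6.05
position: [519.6, -15.5, 313.5]
ee_rot: [0.786, -0.619, -0.0, 0.0]
contact_force: [0.6, -0.6, -2.9]
gripper_width: 10.7
grasp_force: 58.9
[ 0.5 -0.6 -1. ]
rot [-0.     0.     0.001] dist 1.0 [ 0.28  0.16 -0.13 -0.   -1.27 -0.05]
```

View pics/m2.png

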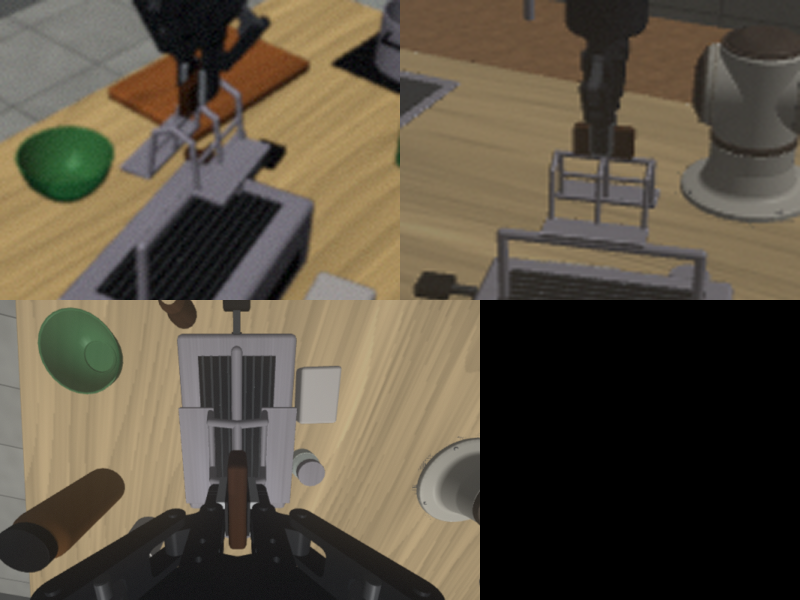

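The wrist picture shows the bar, near column 236 of 480, lined up with the fin and tunnel. The scene view shows the rack level and parallel to the bar. Lowering now.

Converted, 86 mm / 750 = 0.1147, 84 mm / 750 = 0.112.

```bash
python3 jog.py '[{"ty": -0.0007,"tz": 0.02},{"ty": -0.0007,"tz": 0.0467},{"ty": -0.0007,"tz": 0.0733},{"ty": -0.0007,"tz": 0.0933},{"ty": -0.0007,"tz": 0.1067},{"ty": -0.0007,"tz": 0.112},{"ty": -0.0007,"tz": 0.1147},{"ty": -0.0007,"tz": 0.1147}]' && python3 jog.py '[{"tz": 0.002},{"tz": 0.004},{"tz": 0.004}]'
```

```text
clock: 7.0
position: [520.7, -16.3, 228.5]
ee_rot: [0.785, -0.619, 0.0, -0.0]
contact_force: [0.0, 0.8, -2.5]
gripper_width: 11.1
grasp_force: 58.9
clock: 7.3
position: [520.3, -16.5, 225.0]
ee_rot: [0.785, -0.619, 0.0, -0.0]
contact_force: [-0.3, -0.5, -2.2]
gripper_width: 11.0
grasp_force: 58.9
```

Converted, 2 mm / 750 = 0.0027, 1 mm / 750 = 0.0013.

```bash
python3 jog.py '[{"tz": 0.0013},{"tz": 0.0027},{"tz": 0.0027}]'; python3 jog.py '[{"tz": 0.0007},{"tz": 0.0013},{"tz": 0.0013}]'
```

```text
clock: 7.6
position: [520.5, -16.4, 223.3]
ee_rot: [0.785, -0.619, 0.0, -0.0]
contact_force: [-0.1, -0.9, -0.3]
gripper_width: 10.8
grasp_force: 59.4
clock: 7.9
position: [520.6, -16.5, 223.2]
ee_rot: [0.785, -0.619, 0.001, -0.0]
contact_force: [-1.8, 0.4, 5.2]
gripper_width: 11.0
grasp_force: 60.1
```

Converted, -1 mm / 750 = -0.0013.

```bash
python3 jog.py '[{"tz": -0.0013},{"tz": -0.0013}]' && python3 jog.py '[{},{},{},{},{"tz": -0.0107},{"tz": -0.0333},{"tz": -0.0733},{"tz": -0.12},{"tz": -0.16},{"tz": -0.16}]' 45;python3 - <<'E'
from geo import *
import json
c=arm.get_calibration("wrist");im=arm.get_image("wrist");b=arm.get_image("side");a=arm.get_image("scene")
cv2.imwrite("pics/w3.png",im);cv2.imwrite("pics/side3.png",b);cv2.imwrite("pics/scene3.png",a)
json.dump({k:np.array(v).tolist() for k,v in c.items()},open("w3.json","w"))
f=lambda x,w,h:cv2.resize(x,(w,h),interpolation=cv2.INTER_CUBIC)
cv2.imwrite("pics/m3.png",np.vstack([np.hstack([f(b[160:280,250:410],400,300),f(a[140:260,280:440],400,300)]),np.hstack([f(im,480,300),np.zeros((300,320,3),np.uint8)])]))
delta((0,0,0),193.5)
E
```

```text
clock: 8.1
position: [520.6, -16.5, 223.3]
ee_rot: [0.785, -0.619, 0.0, -0.0]
contact_force: [-0.8, 0.2, 1.4]
gripper_width: 10.6
grasp_force: 59.5
clock: 9.1
position: [522.4, -16.5, 348.8]
ee_rot: [0.785, -0.619, 0.004, -0.004]
contact_force: [0.1, 0.5, 0.3]
gripper_width: 44.6
grasp_force: 0.0
[-136.7  501.7  343. ]
rot [ 0.001  0.001 -0.001] dist 623.0 [ 0.28  0.15 -0.08 -0.   -1.34 -0.05]
```

View pics/m3.png

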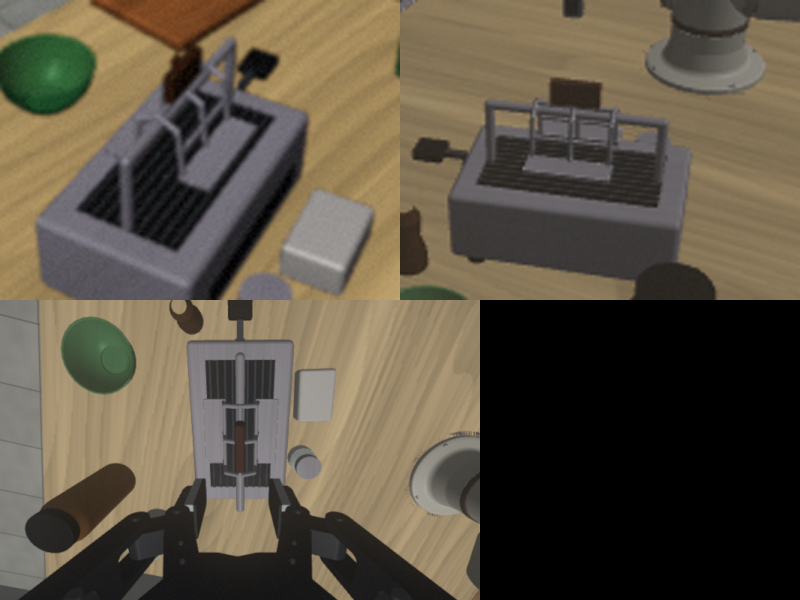

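The rack hangs level and centred on the bar, and everything else is undisturbed. The next move is to hover over the lever with the fingers closed.

```bash
python3 -c "
from geo import *
import json
c=json.load(open('w3.json'));print([onz('',p,118,c) for p in((304,26),(336,26))])
delta((561,-196,230),193.5,(561,-196,340))"
```

```text
[array([ 575.5, -170.5]), array([ 541.4, -178.6])]
[184.2   1.8   2.6]
[184.3   1.8 112.6]
rot [ 0.001  0.001 -0.001] dist 216.0 [ 0.28  0.15 -0.08 -0.   -1.34 -0.05]
```

Converted, 184 mm / 750 = 0.2453, 113 mm / 750 = 0.1507.

```bash
python3 jog.py '[{"tx": 0.2453,"ty": 0.0013,"tz": 0.004},{"tx": 0.2453,"ty": 0.0013,"tz": 0.004},{"tx": 0.2453,"ty": 0.0013,"tz": 0.004},{"tx": 0.2453,"ty": 0.0013,"tz": 0.004},{"tx": 0.2453,"ty": 0.0013,"tz": 0.0573},{"tx": 0.2453,"ty": 0.0013,"tz": 0.1107},{"tx": 0.2453,"ty": 0.0013,"tz": 0.1507},{"tx": 0.2453,"ty": 0.0013,"tz": 0.1507},{"tx": 0.2453,"ty": 0.0013,"tz": 0.1507}]' 0; python3 - <<'E'
from geo import *
import json
c=arm.get_calibration("wrist");im=arm.get_image("wrist")
cv2.imwrite("pics/w4.png",im);json.dump({k:np.array(v).tolist() for k,v in c.items()},open("w4.json","w"))
E
```

```text
clock: 10.15
position: [562.2, -195.9, 229.7]
ee_rot: [0.785, -0.619, -0.0, 0.001]
contact_force: [0.2, -0.6, 0.7]
gripper_width: -0.0
grasp_force: 0.0
```

View pics/w4.png

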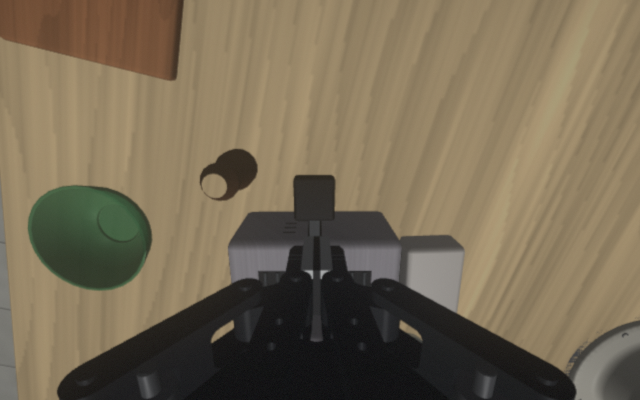

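The paddle's top face spans columns 293–335 and rows 175–220. The pepper mill, at (228,172), is well to the left, clear of the fingers.

```bash
python3 -c "
from geo import *
import json
c=json.load(open('w4.json'));print([onz('',p,118,c) for p in((293.5,176),(333.5,176),(294,220),(334,220),(314.5,198))],onz('',(228,172),90,c))
delta((562,-195,140),193.5)"
```

```text
[array([ 585.3, -211.5]), array([ 552.5, -219.3]), array([ 576.5, -172.8]), array([ 542.2, -181. ]), array([ 563.6, -196.7])] [ 646.6 -194.3]
[-1.2  0.9 91.2]
rot [-0.001 -0.001  0.   ] dist 91.0 [-0.06  0.35 -0.09  0.   -1.13  0.3 ]
```

Converted, 89 mm / 750 = 0.1187, -1.5 mm / 750 = -0.002.

```bash
python3 jog.py '[{"tx": 0.0013,"ty": -0.002,"tz": 0.04},{"tx": 0.0013,"ty": -0.002,"tz": 0.08},{"tx": 0.0013,"ty": -0.002,"tz": 0.1067},{"tx": 0.0013,"ty": -0.002,"tz": 0.1187},{"tx": 0.0013,"ty": -0.002,"tz": 0.1187}]'; python3 jog.py '[{"tz": 0.0027},{"tz": 0.0053},{"tz": 0.008},{"tz": 0.008}]';python3 jog.py '[{"tz": 0.0013},{"tz": 0.0027},{"tz": 0.0027}]'
```

```text
clock: 10.7
position: [564.4, -196.2, 141.5]
ee_rot: [0.785, -0.619, 0.0, -0.0]
contact_force: [-0.3, 0.3, 0.1]
gripper_width: 0.1
grasp_force: 0.0
clock: 11.1
position: [564.0, -196.2, 135.3]
ee_rot: [0.785, -0.619, 0.0, -0.0]
contact_force: [0.5, -0.1, 0.1]
gripper_width: 0.5
grasp_force: 0.0
clock: 11.4
position: [564.1, -196.3, 134.3]
ee_rot: [0.785, -0.619, 0.0, -0.0]
contact_force: [-2.9, 0.9, 6.5]
gripper_width: -0.3
grasp_force: 3.0
```

Converted, 20 mm / 750 = 0.0267, 18 mm / 750 = 0.024.

```bash
python3 jog.py '[{"tz": 0.004},{"tz": 0.008},{"tz": 0.012},{"tz": 0.016},{"tz": 0.02},{"tz": 0.024},{"tz": 0.0267},{"tz": 0.0267}]'; python3 jog.py '[{"tz": 0.004},{"tz": 0.0067},{"tz": 0.0093},{"tz": 0.012},{"tz": 0.012}]';python3 jog.py '[{"tz": 0.0027},{"tz": 0.0053},{"tz": 0.008},{"tz": 0.008},{"tz": 0.008}]'
```

```text
clock: 12.2
position: [564.1, -196.3, 114.5]
ee_rot: [0.785, -0.619, 0.001, -0.0]
contact_force: [-1.9, 0.9, 4.2]
gripper_width: -0.1
grasp_force: 2.3
clock: 12.7
position: [564.1, -196.3, 106.1]
ee_rot: [0.785, -0.619, 0.001, 0.0]
contact_force: [-2.6, 1.9, 9.4]
gripper_width: 0.1
grasp_force: 4.8
clock: 13.2
position: [564.2, -196.3, 100.1]
ee_rot: [0.785, -0.619, 0.001, -0.0]
contact_force: [-3.2, 2.4, 8.8]
gripper_width: 0.2
grasp_force: 4.7
```

Converted, 4.5 mm / 750 = 0.006, 4 mm / 750 = 0.0053.

```bash
python3 jog.py '[{"tz": 0.0027},{"tz": 0.0053},{"tz": 0.006},{"tz": 0.006},{"tz": 0.006},{"tz": 0.006}]'; python3 - <<'E'
from geo import *
b=arm.get_image("side");a=arm.get_image("scene")
f=lambda x,w,h:cv2.resize(x,(w,h),interpolation=cv2.INTER_CUBIC)
cv2.imwrite("pics/m5.png",np.vstack([f(b[160:280,250:410],400,300),f(a[140:260,280:440],400,300)]))
print(arm.read_state()["position"],arm.read_state()["contact_force"])
E
```

```text
clock: 13.8
position: [564.2, -196.3, 95.6]
ee_rot: [0.785, -0.619, 0.001, -0.0]
contact_force: [-2.7, 1.8, 9.5]
gripper_width: 0.2
grasp_force: 4.9
[ 564.18705303 -196.29459509   95.64828138] [-4.00512167  1.59868381  9.54984869]
```

View pics/m5.png

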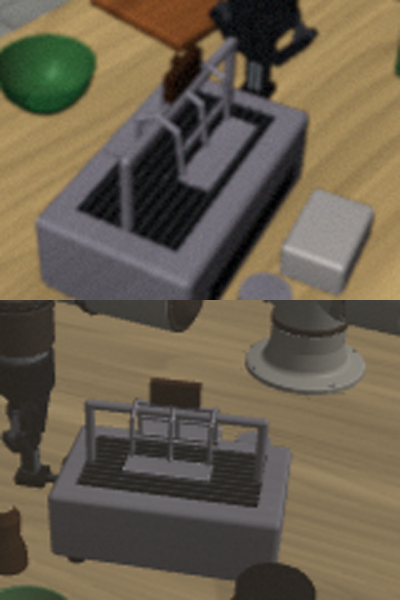

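The lever is about 39 mm down with about 10 N on it, short of the stop. The rack still hangs level, so I'm handing in.

```bash
python3 -c "
from bench import arm
print(arm.job_done())"
```

```text
the job is handed in; nothing more can be done
None
```

The rack hangs level on the bar, released. The fingers hold the lever about 39 mm down, at the third click with about 10 N and short of the 42 mm stop. I handed the job in at about 14 s; no verdict was shown.

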